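# Put the stage plate away and shut the propped accessory case

## Robot

A 6-joint arm with a two-finger parallel gripper is mounted at the origin on a cart in front of the work surface, level with it; the furniture and walls round the work are solid. World frame = base frame: x ahead of the robot, y to its left, z up, the work surface at z = 0. Lengths are in m, angles in degrees, forces in N, time in s.
With the tool pointing down it reaches from about 0.225 to 0.875 m from the base axis. Payload 3.4 kg.
Tool frame: the origin (TCP) lies on the centre line of the jaws, within the pads' length; the fingertips stand tip_extent ahead of it and the grasp point (between the pads) lies 8 mm behind it (tip_extent is the distance from the TCP to the fingertips, in m); z points along the fingers, y is the line along which they close (so a half turn about z gives the same grasp; the last joint's range is limited). The gripper opens to 85 mm and grips with 20 to 120 N. Pads are 22 mm wide; open, the fingers measure 114 mm over their backs; the gripper's body (76 mm by 85 mm) begins 54 mm behind the grasp point. The pads swing forward as they close: fully open they stand 13 mm farther back than shut.
Start: joints at [60.848, 15.808, 86.224, -0, 77.962, -6.933], TCP at [0.217, 0.532, 0.215] pointing down, gripper open.
Joint ranges: [-165.64, 165.64], [-43.16, 119.46], [12.63, 154.43], [-67.54, 247.53], [6.08, 155.33], [-154.97, 154.97]. Speed limits (degrees/s): [147.25, 147.25, 180, 180, 180, 180].

## Interface

Orientations are given as a 3x3 rotation matrix whose columns are the frame's x, y, z axes.
In Python, from cell import * gives the robot as it stands.
- The arm moves only by the tool send_rows, never from a script. Its argument "motion" is a list of rows, each a list of 2 entries, a list of its own where there are three numbers: the shift along the world's x, y, z in cm, then the turn about the world's z in rad. In form: [[[x, y, z], twist], ...]. A call has exactly 8 rows; each row is the pose to reach, as a shift and turn from the pose commanded when the call began; what a row does not reach only later rows make up. A row lasts 1/8 s, in which the tool goes at most 62.5 mm and 10.7 degrees, less where a joint would pass 70% of its speed; a pose out of reach is approached as far as the arm can. A call with a gripper value outside its range is refused whole. "gripper" is the opening, from 0 (shut) to 1 (fully open), set as the call begins (left out, the last holds). The fingers move at their own pace and stop on an object; the grip force is fixed at half the most. Time passes only in rows, so rows that repeat a pose let the fingers close, or fill a call up. It gives the time, the measured TCP pose, the force, the opening and the grip force at its end, in the units of the state.
- read_state(): the state, without advancing time (a new reading comes with each control period).
- grab_frame(name): name is "scene" or "top" or "wrist"; returns the picture (400x640x3 uint8, red, green, blue); there is no depth.
- calibration(name): a dict with "K" (3x3 intrinsics, pixels), "D" ([k1, k2, p1, p2, k3] as OpenCV has them; the pictures are not rectified), "camera_from_world" (4x4, takes a point from world to camera coordinates). Camera axes: x right, y up, looking along -z (the intrinsics and any distortion apply to the point x, -y, -z); pixel columns grow to the right and rows downward; lengths in m; the calibration is good to about 2 mm. A picture is of the moment at which its call begins: read the wrist's pose just before it. calibration takes no time and is no camera call; for the wrist camera it gives the pose at the moment of the call.
- sign_off(): hands the job in; it is judged then, once.
The state is a dict: "time_s": time; "qpos": joint angles; "qvel": joint speeds; "joint_efforts": joint torques, N m; "ee_pos": TCP position; "tool_rot": TCP orientation; "force": force on the tool from outside, world axes, zero at the start; "wrist_torque": the same for the moment, N m; "grip_width": finger opening in m; "grip_force": force on a finger pad.
Only numpy, scipy, OpenCV 4.12 (cv2) and the standard library are available. Lean on these libraries where they do the work, as an engineer would, in place of code of your own. Each camera call takes 0.05 s, during which the arm holds its last target. There are 200 camera calls.

## Task

Lift the bare aluminium stage plate out of its white stand and slide it upright all the way down into the slot in the open accessory case. Then press down on the black knee pad of the locked folding stay at the case's side to break the stay, and lower the lid gently until it is fully shut over the plate. Leave the beaker and the round dish where they stand.

Things in the scene. Friction and masses are not known exactly. Their poses are not given: they have to be found in the camera images.
- plate: bare aluminium stage plate standing on edge in the white stand: 80 wide (its x) x 9 thick (its y) x 76 high (its z), 26 mm hole through its faces centred 31 above its underside; about 0.12 kg. Origin: centre of its underside. Only its speed is judged here.
- plate_center (a point): centre of the plate, half-way up (38 mm above its underside, 38 mm below its top); axes as the plate: x along its width, y through its thickness, z up. Either face may point either way.
- stand: white plastic stand, fixed, foot 104 x 56 x 10 mm; two facing channels like those in the case hold the plate's ends, up to 33 mm above its underside; the middle 66 mm of the plate is free on both sides: grip it there across its thickness from above, lift straight out. Origin: under the foot's centre, x along the plate's width.
- case: grey metal accessory case, fixed: 150 deep (its x; front faces -x) x 160 wide (its y) x 92 high, walls 6 mm, black floor liner 8 mm above the table. Open at the start, lid hinged along its far rim. A seated plate's top is 8 mm below the rim. Origin: centre of its underside.
- slot (a point): where the plate's centre lies when seated (46 mm above the table; axes as the case: plate's width along x, thickness along y). Two facing black channels 66 mm apart in x take its ends: 12 mm wide inside (1.5 mm play each side), 84 mm between end walls (2 mm play each end), flared mouths, from 38 mm below to 9 mm above this point. Open fingers only partly here: from the plate's faces to the case's walls it is 49 mm on one side.
- hinge (a point): middle of the lid's hinge axis, 96 mm above the table, 79 mm behind the case's centre; the axis runs along the case's y.
- lid (a joint): lid angle, rad: 0 = propped open at the start (85 degrees up from shut), 1.48 = fully shut. The lid is a panel 164 mm wide, 8 mm thick, the hinge axis in its mid-plane. The hinge is stiff (about 2 N at the free edge moves it): with the stay broken the lid stays where it is left; with the stay locked it cannot be lowered.
- lid_edge (a point): middle of the lid's free edge, on the centre of a steel grip lip 8 mm thick, 90 mm wide (along the case's y), protruding 11 mm; 163 mm from the hinge axis, 258 mm above the table at the start. To lower the lid, push its outer (far) face towards the robot and down, or pinch the lip; the space behind it is free.
- stay_knee (a joint): fold of the stay's knee, rad: 0 = locked (0.1 rad past straight, knee high), grows as the knee is pressed down; straight at 0.10, about 0.7 with the lid still nearly upright after a press of 22 mm, about 2.7 when the lid is shut.
- knee_pad (a point): centre of the black pad at the knee of the steel folding stay on the case's right (-y) side: a cylinder 18 mm in diameter, 24 mm long along the case's y; 120 mm above the table when locked. Pressed straight down by a shut gripper (2 to 8 N) it swings down and a little away from the robot on a 57 mm circle: 22 mm down and 11 mm away is enough to break it, the lid following by about 0.1 rad. Clear above; lid 60 mm behind.
- beaker_center (a point): centre of a bystander: glass beaker, 59 x 53 x 67 mm, near the far left of the case; leave it alone.
- dish_center (a point): centre of a bystander: round shallow dish, 90 mm across, 15 mm high, behind the microscope; leave it alone.

How it is judged:
By the outcome, as a careful person would: the job done as asked, in the order asked, and still so for the second after the job is handed in, with the robot touching nothing.
It also fails if it takes over 64 s, if anything falls off the work surface, if the arm or the gripper's body presses on something with over 40 N, if the wrist force passes 120 N, or if a joint passes its speed limit or range.

## Working session

There is one attempt and no reset: what is moved stays moved. The work goes in short steps, Python scripts to look and compute and a tool call to move; the robot and the scene stay as the last step left them, time stands still between calls to the robot, and variables do not carry over. Pictures are saved under pics/ and viewed, at most 10 in all, crops included, and the job is handed in when it is done.

Besides the shell and the picture viewer there is one more tool, called after "Call:" in YAML: its name, and indented under it one key for each argument. send_rows: Moves the arm, as the interface text tells. Its arguments: {"type":"object","properties":{"motion":{"type":"array"},"gripper":{"type":"number"}},"required":["motion"]}

```bash
mkdir -p pics; ls; python3 - <<'E'
from cell import *
import cv2,numpy as np
s=read_state();print(s)
for n in("scene","top","wrist"):
    c=calibration(n);print(n,c)
    cv2.imwrite(f"pics/{n}0.png",grab_frame(n)[:,:,::-1])
E
```

```text
pics
{'time_s': 0.0, 'qpos': array([ 6.08481074e+01,  1.58472799e+01,  8.62952112e+01,  2.44493184e-03,
        7.79622248e+01, -6.93068990e+00]), 'qvel': array([ 0.04415576, -0.02833661, -0.05529116,  0.00639644,  0.03131631,
        0.1162278 ]), 'joint_efforts': array([-1.52151744e-03, -4.16769147e+01, -2.45812798e+01, -5.41788165e-05,
        1.05991244e-02, -3.14354895e-05]), 'ee_pos': array([0.21715211, 0.53181594, 0.21364321]), 'tool_rot': array([[-9.25727197e-01,  3.78190822e-01, -9.26737496e-04],
       [ 3.78191866e-01,  9.25725893e-01, -1.57580238e-03],
       [ 2.61950899e-04, -1.80924770e-03, -9.99998329e-01]]), 'force': array([-0.25627255,  1.11437769,  0.16760089]), 'wrist_torque': array([0.06189296, 0.02511375, 0.0230248 ]), 'grip_force': 0.0, 'grip_width': 0.08529798492135426}
scene {'K': array([[417.38095276,   0.        , 324.15195941],
       [  0.        , 417.38095276, 192.36033862],
       [  0.        ,   0.        ,   1.        ]]), 'D': array([-0.02088059,  0.        ,  0.        ,  0.        ,  0.        ]), 'camera_from_world': array([[ 0.4598363 , -0.8879
[... 541 characters left out ...]
],
       [ 0.98069251,  0.00908665,  0.19534492, -0.58238396],
       [-0.19552341,  0.02728343,  0.98031944, -1.15137974],
       [ 0.        ,  0.        ,  0.        ,  1.        ]])}
wrist {'K': array([[316.85122741,   0.        , 319.30136957],
       [  0.        , 316.85122741, 191.25522332],
       [  0.        ,   0.        ,   1.        ]]), 'D': array([-0.03220336,  0.        ,  0.        ,  0.        ,  0.        ]), 'camera_from_world': array([[ 0.3791922 ,  0.92531612, -0.00183062, -0.57288402],
       [-0.88521528,  0.36218144, -0.29192211,  0.03642537],
       [-0.26945722,  0.11231508,  0.95644034, -0.38007932],
       [ 0.        ,  0.        ,  0.        ,  1.        ]])}
```

View pics/scene0.png

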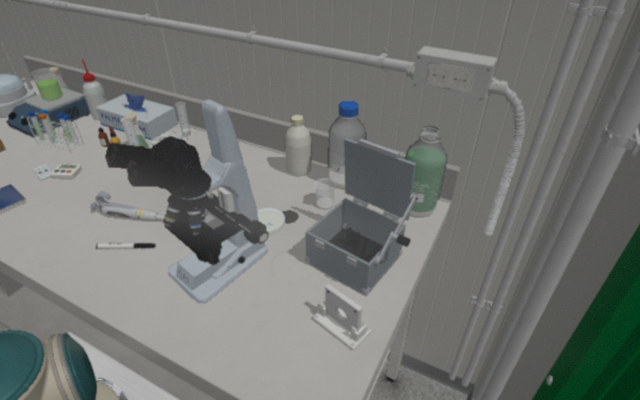

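View pics/top0.png

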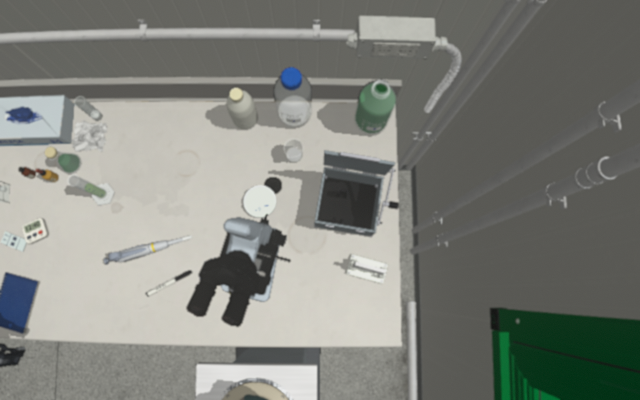

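The scene view shows the case at about (360,240), the stand and plate at (343,315) and the knee pad at (404,240). In the top view the case is at (348,203), the stand at (365,268) and the pad at (393,205). I'll enlarge both.

```bash
cat > h.py <<'E'
from cell import *
import cv2,numpy as np
def ray(n,px,c=None):
    c=c or calibration(n);T=c["camera_from_world"];R,t=T[:3,:3],T[:3,3]
    u=cv2.undistortPoints(np.array([[px]],float),c["K"],c["D"])[0,0]
    return -R.T@t, R.T@np.array([u[0],-u[1],-1])
def onz(n,px,z,c=None):
    o,d=ray(n,px,c);return o+d*(z-o[2])/d[2]
def two(n1,p1,n2,p2,c1=None,c2=None):
    (o,d),(q,e)=ray(n1,p1,c1),ray(n2,p2,c2);d=d/np.linalg.norm(d);e=e/np.linalg.norm(e)
    s=np.linalg.lstsq(np.stack([d,-e],1),q-o,rcond=None)[0]
    a,b=o+s[0]*d,q+s[1]*e;return (a+b)/2,np.linalg.norm(a-b)
def proj(n,P,c=None):
    c=c or calibration(n);T=c["camera_from_world"];p=T[:3,:3]@np.array(P,float)+T[:3,3]
    return cv2.projectPoints(np.array([[p[0],-p[1],-p[2]]]),np.zeros(3),np.zeros(3),c["K"],c["D"])[0][0,0]
E
python3 - <<'E'
import cv2,numpy as np
t=cv2.imread('pics/top0.png')[140:290,310:410];s=cv2.imread('pics/scene0.png')[135:355,295:441]
cv2.imwrite('pics/c1.png',np.hstack([cv2.resize(t,(400,600),interpolation=2),cv2.resize(s,(398,600),interpolation=2)]))
E
```

```text
(no output)
```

View pics/c1.png

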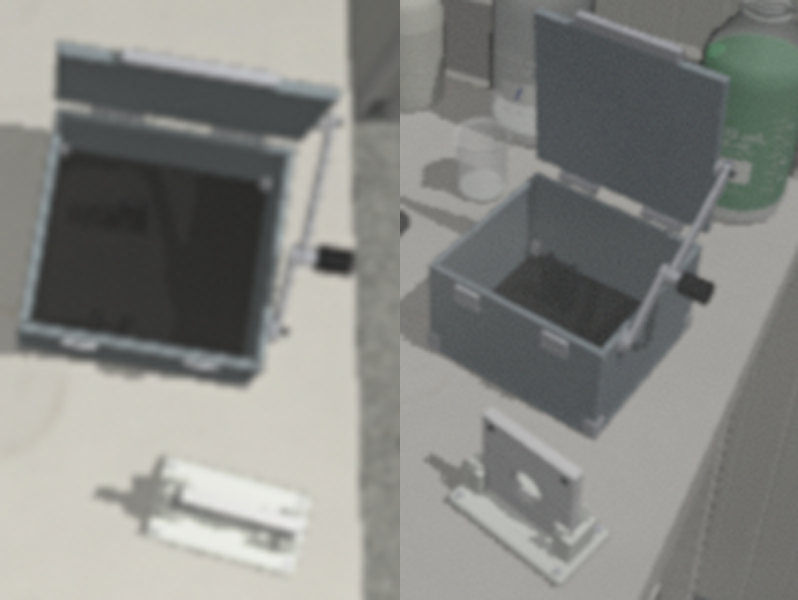

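The top crop shows the case rim corners at (22,330), (262,365), (290,152) and (57,112), the pad at (334,260) and the stand foot corners at (145,530), (295,572), (310,495) and (163,458). In the scene crop the plate's top edge runs from (487,412) to (580,475), and the pad is at (697,288).

```bash
python3 - <<'E'
from h import *
np.set_printoptions(precision=4,suppress=True)
T=lambda u,v:(310+u/4,140+v/4); S=lambda u,v:(295+(u-400)/2.727,135+v/2.727)
c=[onz("top",T(*p),.092) for p in((22,330),(262,365),(290,152),(57,112))]
print("case",*c,np.mean(c,0));print([np.linalg.norm(c[i]-c[(i+1)%4]) for i in range(4)])
e=c[2]-c[1]+c[3]-c[0];print("yaw",np.degrees(np.arctan2(e[1],e[0])))
f=[onz("top",T(*p),.01) for p in((145,530),(295,572),(310,495),(163,458))]
print("foot",*f,np.mean(f,0));e=f[0]-f[1]+f[3]-f[2];print(np.degrees(np.arctan2(e[1],e[0])))
print("pad",two("top",T(334,260),"scene",S(697,288)))
print("lip",two("top",T(200,66),"scene",S(630,36)))
print("plate top",onz("scene",S(487,412),.086),onz("scene",S(580,475),.086))
# microscope
print("scope",[onz("top",p,.3) for p in((200,300),(285,235),(240,250))],onz("scene",(212,105),.3),onz("scene",(180,290),.02))
print(two("scene",(215,105),"top",(247,225)))
E
```

```text
case [ 0.5141 -0.1542  0.092 ] [ 0.4926 -0.3078  0.092 ] [ 0.633  -0.3287  0.092 ] [ 0.6582 -0.1759  0.092 ] [ 0.5745 -0.2417  0.092 ]
[np.float64(0.15507878466232713), np.float64(0.14191063169967386), np.float64(0.1548116516073397), np.float64(0.145747613620848)]
yaw -8.51105861329882
foot [ 0.3907 -0.2383  0.01  ] [ 0.3629 -0.3393  0.01  ] [ 0.4145 -0.3504  0.01  ] [ 0.4392 -0.2507  0.01  ] [ 0.4018 -0.2947  0.01  ]
75.32046285510106
pad (array([ 0.5558, -0.3507,  0.1219]), np.float64(0.00038765555899819445))
lip (array([ 0.641 , -0.2529,  0.2594]), np.float64(0.00025563706657034794))
plate top [ 0.4109 -0.256   0.086 ] [ 0.3924 -0.3324  0.086 ]
scope [array([0.3221, 0.0809, 0.3   ]), array([ 0.4572, -0.0901,  0.3   ]), array([0.4251, 0.0025, 0.3   ])] [0.5737 0.1066 0.3   ] [0.3127 0.0271 0.02  ]
(array([ 0.4623, -0.0156,  0.3735]), np.float64(0.014802609135809133))
```

The measurements agree with each other: the lip and pad heights and the case size all match. I'll go up and over the microscope.

Call:
send_rows:
  motion:
    - [[0, 0, 5], 0]
    - [[0, 0, 10], 0]
    - [[0, 0, 15], 0]
    - [[0, -3, 20], 0]
    - [[0, -6, 25], 0]
    - [[0, -9, 30], 0]
    - [[0, -13, 33], 0]
    - [[0, -19, 33], 0]
  gripper: 0.7

```text
time_s: 1.15
ee_pos: [0.2183, 0.3423, 0.5459]
tool_rot: [[-0.926, 0.377, 0.003], [0.377, 0.926, 0.003], [-0.002, 0.003, -1.0]]
force: [0.4, -1.1, -0.0]
grip_width: 0.0601
grip_force: 0.0
```

Call:
send_rows:
  motion:
    - [[2, -5.8, 0], -0.16]
    - [[4, -11.6, 0], -0.32]
    - [[6, -17.4, 0], -0.48]
    - [[8, -23.2, 0], -0.64]
    - [[10, -29, 0], -0.8]
    - [[12, -34.8, 0], -0.96]
    - [[14, -40.6, 0], -1.12]
    - [[16, -46.4, 0], -1.28]

```text
time_s: 2.15
ee_pos: [0.3775, -0.1237, 0.5445]
tool_rot: [[0.103, 0.995, 0.001], [0.995, -0.103, 0.0], [0.0, 0.001, -1.0]]
force: [0.2, 0.5, -0.0]
grip_width: 0.0596
grip_force: 0.0
```

Call:
send_rows:
  motion:
    - [[0.8, -5.8, 0], -0.06]
    - [[1.6, -11.6, 0], -0.12]
    - [[2.2, -17, -1], -0.16]
    - [[2.2, -17, -7], -0.16]
    - [[2.2, -17, -13], -0.16]
    - [[2.2, -17, -19], -0.16]
    - [[2.2, -17, -25], -0.16]
    - [[2.2, -17, -28], -0.16]

```text
time_s: 3.15
ee_pos: [0.3977, -0.29, 0.2607]
tool_rot: [[0.254, 0.967, -0.004], [0.967, -0.254, 0.004], [0.003, -0.005, -1.0]]
force: [-0.1, -1.1, 0.1]
grip_width: 0.0597
grip_force: 0.0
```

```bash
python3 - <<'E'
from h import *
import pickle
c=calibration("wrist");im=grab_frame("wrist")[:,:,::-1];s=read_state()
pickle.dump(c,open("w1.pkl","wb"));cv2.imwrite("pics/w1.png",im)
print(s["ee_pos"],s["tool_rot"]);
for P in((.402,-.294,.076),(.411,-.256,.086),(.392,-.332,.086)):print(proj("wrist",P,c))
E
```

```text
[ 0.39657231 -0.28890432  0.25799046] [[ 0.25428114  0.9670955  -0.00820891]
 [ 0.96711365 -0.25421772  0.0080341 ]
 [ 0.00568289 -0.00998187 -0.99993403]]
[325.95572052 166.71360425]
[325.34817599 132.21260635]
[325.89329859 203.15036068]
```

View pics/w1.png

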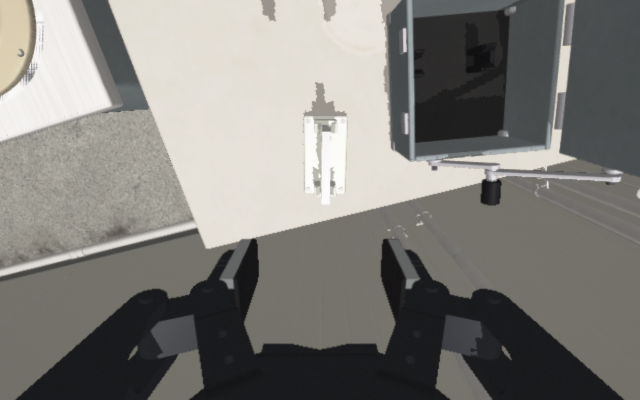

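The wrist view shows the stand at about (325,155) and the plate's top running from (326,131) to (326,204), as projected. The pad is at (491,190), and dark channel-like blobs in the case sit near (418,60) and (482,57).

```bash
python3 - <<'E'
import cv2,numpy as np
w=cv2.imread('pics/w1.png');a=cv2.resize(w[108:212,297:355],None,fx=5.5,fy=5.5,interpolation=0)
b=w[0:160,390:580].astype(float);b=np.clip(255*(b/255)**.5,0,255).astype('uint8');b=cv2.resize(b,None,fx=2.5,fy=2.5,interpolation=2)
o=np.zeros((max(a.shape[0],b.shape[0]),a.shape[1]+b.shape[1],3),'uint8');o[:a.shape[0],:a.shape[1]]=a;o[:b.shape[0],a.shape[1]:]=b;cv2.imwrite('pics/c2.png',o);print(o.shape,a.shape)
E
```

```text
(572, 794, 3) (572, 319, 3)
```

View pics/c2.png

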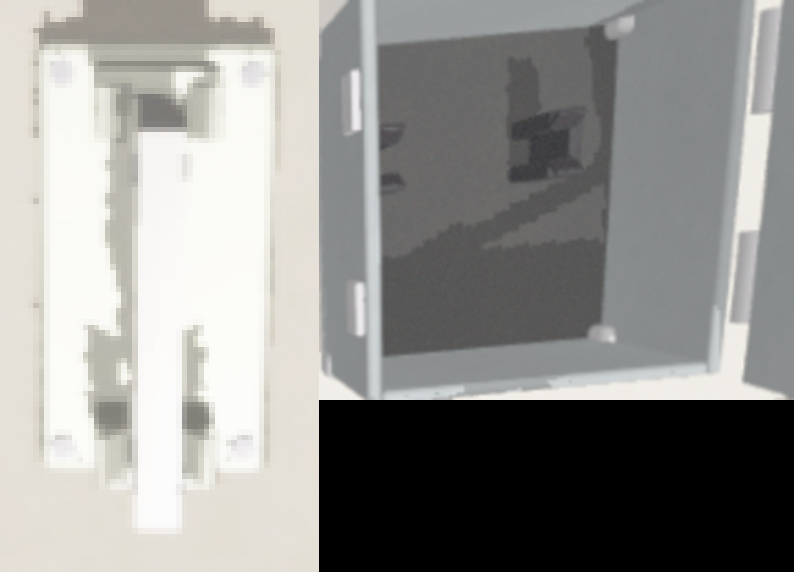

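```bash
python3 - <<'E'
from h import *
import pickle
np.set_printoptions(precision=4,suppress=True)
c=pickle.load(open("w1.pkl","rb"))
A=lambda u,v:(297+u/5.5,108+v/5.5);B=lambda u,v:(390+(u-319)/2.5,v/2.5)
a,b=onz("wrist",A(162,130),.086,c),onz("wrist",A(158,532),.086,c)
print(a,b,(a+b)/2,np.linalg.norm(a-b),np.degrees(np.arctan2(*(a-b)[1::-1])))
print("foot",[onz("wrist",A(*p),.01,c) for p in((42,50),(272,50),(264,468),(40,468))])
print("chan",onz("wrist",B(548,145),.055,c),onz("wrist",B(393,157),.055,c))
print("front edge corner",onz("wrist",B(373,398),.092,c),onz("wrist",B(718,367),.092,c))
print("pad",onz("wrist",(491,190),.12,c))
s=read_state();print(s["ee_pos"],s["tool_rot"],np.degrees(np.arctan2(s["tool_rot"][1,0],s["tool_rot"][0,0])))
E
```

```text
[ 0.4123 -0.2557  0.086 ] [ 0.3914 -0.3338  0.086 ] [ 0.4018 -0.2947  0.086 ] 0.08079329004201058 75.00030389532118
foot [array([ 0.3891, -0.2393,  0.01  ]), array([ 0.4403, -0.2528,  0.01  ]), array([ 0.4151, -0.3503,  0.01  ]), array([ 0.3617, -0.3363,  0.01  ])]
chan [ 0.5936 -0.2249  0.055 ] [ 0.5275 -0.2131  0.055 ]
front edge corner [ 0.4918 -0.3055  0.092 ] [ 0.6358 -0.3291  0.092 ]
pad [ 0.5569 -0.3488  0.12  ]
[ 0.3966 -0.2889  0.258 ] [[ 0.2543  0.9671 -0.0082]
 [ 0.9671 -0.2542  0.008 ]
 [ 0.0057 -0.01   -0.9999]] 75.26876306174348
```

Call:
send_rows:
  motion:
    - [[0.3, -0.4, -4], 0]
    - [[0.3, -0.4, -8], 0]
    - [[0.3, -0.4, -12], 0]
    - [[0.3, -0.4, -14], 0]
    - [[0.3, -0.4, -15], 0]
    - [[0.3, -0.4, -15], 0]
    - [[0.3, -0.4, -15], 0]
    - [[0.3, -0.4, -15], 0]

```text
time_s: 4.2
ee_pos: [0.403, -0.2962, 0.1155]
tool_rot: [[0.254, 0.967, 0.002], [0.967, -0.254, -0.002], [-0.001, 0.002, -1.0]]
force: [0.9, 0.7, -0.6]
grip_width: 0.0602
grip_force: 0.0
```

```bash
python3 - <<'E'
from h import *
s=read_state();print(s["ee_pos"],s["tool_rot"],s["qvel"])
E
```

```text
[ 0.40301625 -0.29617416  0.11554843] [[ 0.25415105  0.96716326  0.00157217]
 [ 0.96716396 -0.25414878 -0.00150662]
 [-0.00105758  0.00190346 -0.99999763]] [ 0.06224797  0.20097362  0.3032701  -0.03552575  0.00904574  0.06015078]
```

Call:
send_rows:
  motion:
    - [[-0.1, 0.1, -2], 0]
    - [[-0.1, 0.1, -4], 0]
    - [[-0.1, 0.1, -5], 0]
    - [[-0.1, 0.1, -5.3], 0]
    - [[-0.1, 0.1, -5.3], 0]
    - [[-0.1, 0.1, -5.3], 0]
    - [[-0.1, 0.1, -5.3], 0]
    - [[-0.1, 0.1, -5.3], 0]

```text
time_s: 5.2
ee_pos: [0.4016, -0.2948, 0.0618]
tool_rot: [[0.254, 0.967, 0.0], [0.967, -0.254, -0.0], [-0.0, 0.001, -1.0]]
force: [0.1, -0.5, -0.9]
grip_width: 0.0597
grip_force: 0.0
```

Call:
send_rows:
  motion:
    - [[0, 0, 0], 0]
    - [[0, 0, 0], 0]
    - [[0, 0, 0], 0]
    - [[0, 0, 0], 0]
    - [[0, 0, 0], 0]
    - [[0, 0, 0], 0]
    - [[0, 0, 0], 0]
    - [[0, 0, 0], 0]
  gripper: 0

```text
time_s: 6.2
ee_pos: [0.4016, -0.2948, 0.0617]
tool_rot: [[0.254, 0.967, 0.0], [0.967, -0.254, -0.0], [-0.0, 0.001, -1.0]]
force: [-0.2, 0.3, 3.4]
grip_width: 0.0062
grip_force: 60.2
```

Call:
send_rows:
  motion:
    - [[0, 0, 1], 0]
    - [[0, 0, 2.2], 0]
    - [[0, 0, 3.5], 0]
    - [[0, 0, 6], 0]
    - [[0, 0, 9], 0]
    - [[0, 0, 12], 0]
    - [[0, 0, 14], 0]
    - [[0, 0, 14], 0]

```text
time_s: 7.2
ee_pos: [0.4022, -0.2954, 0.2037]
tool_rot: [[0.254, 0.967, 0.003], [0.967, -0.254, -0.003], [-0.002, 0.004, -1.0]]
force: [0.4, 0.4, -1.4]
grip_width: 0.0065
grip_force: 59.7
```

Call:
send_rows:
  motion:
    - [[0, 0, 1], 0.17]
    - [[0, 0, 2], 0.34]
    - [[0, 0, 3], 0.51]
    - [[1, 0, 4], 0.68]
    - [[2, 0, 4], 0.85]
    - [[4, 0, 4], 1.02]
    - [[6, 0, 4], 1.19]
    - [[8, 0, 4], 1.36]

```text
time_s: 8.2
ee_pos: [0.4814, -0.2942, 0.2403]
tool_rot: [[-0.895, 0.446, -0.002], [0.446, 0.895, 0.002], [0.002, 0.001, -1.0]]
force: [0.4, 0.1, -1.9]
grip_width: 0.0067
grip_force: 59.7
```

Call:
send_rows:
  motion:
    - [[1, 0, 0], 0.15]
    - [[2, 0, 0], 0.3]
    - [[3, 0, 0], 0.32]
    - [[3, 0, 0], 0.32]
    - [[3, 0, 0], 0.32]
    - [[3, 0, 0], 0.32]
    - [[3, 0, 0], 0.32]
    - [[3, 0, 0], 0.32]

```text
time_s: 9.2
ee_pos: [0.5113, -0.2947, 0.2417]
tool_rot: [[-0.989, 0.148, 0.0], [0.148, 0.989, -0.0], [-0.0, 0.0, -1.0]]
force: [0.5, 0.7, -0.7]
grip_width: 0.0068
grip_force: 59.7
```

```bash
python3 - <<'E'
from h import *
import pickle
c=calibration("wrist");im=grab_frame("wrist")[:,:,::-1];s=read_state()
pickle.dump(c,open("w2.pkl","wb"));cv2.imwrite("pics/w2.png",im)
w=np.clip(255*(im/255.)**.5,0,255).astype('uint8');w=w[60:360,140:540];cv2.imwrite("pics/c3.png",cv2.resize(w,None,fx=2,fy=2,interpolation=2))
print(s["ee_pos"],s["tool_rot"]);
print(proj("wrist",(.56,-.22,.055),c))
E
```

```text
[ 0.51134525 -0.29470815  0.24163896] [[-9.89058022e-01  1.47526993e-01  1.23173117e-04]
 [ 1.47526992e-01  9.89058030e-01 -1.94697192e-05]
 [-1.24697669e-04 -1.08532258e-06 -9.99999992e-01]]
[390.66448431 197.07766056]
```

View pics/c3.png

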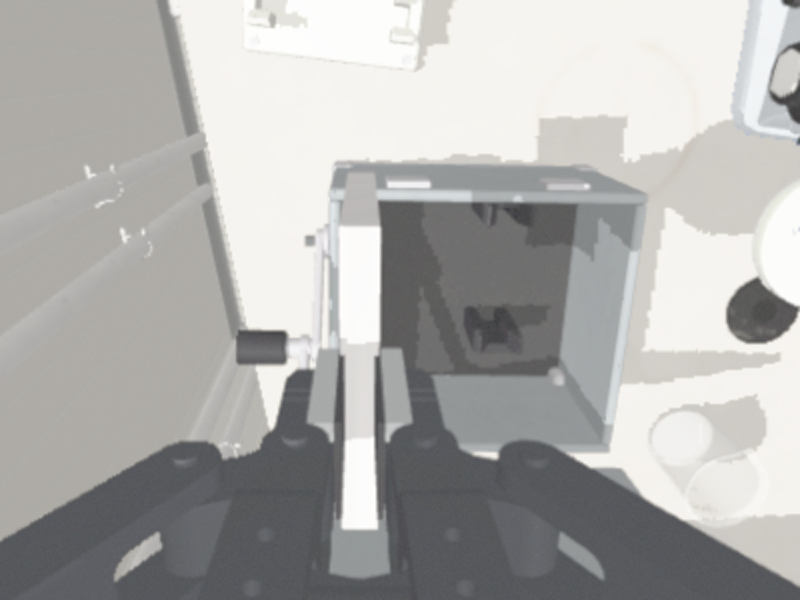

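The case is seen from above with the stand at the top. The slot channels are at crop (502,210) at the front and (493,330) at the far side, the pad is at (262,347), and the held plate runs along columns 340–380. One zoom on the channels comes next.

```bash
python3 - <<'E'
import cv2,numpy as np
w=cv2.imread('pics/w2.png')[150:245,360:430].astype(float);w=np.clip((w-5)*4,0,255).astype('uint8')
cv2.imwrite('pics/c4.png',cv2.resize(w,None,fx=6,fy=6,interpolation=2))
E
```

```text
(no output)
```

View pics/c4.png

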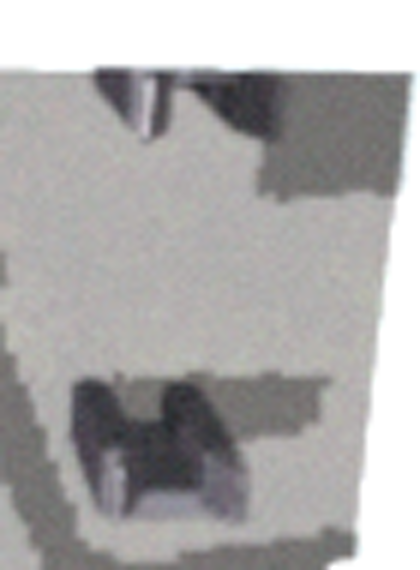

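```bash
python3 - <<'E'
from h import *
import pickle
np.set_printoptions(precision=4,suppress=True)
c=pickle.load(open("w2.pkl","rb"))
Z=lambda u,v:(360+u/6,150+v/6);C=lambda u,v:(140+u/2,60+v/2)
on=lambda p,z:onz("wrist",p,z,c)
yaw=np.radians(-8.5);ex=np.array([np.cos(yaw),np.sin(yaw)]);ey=np.array([-ex[1],ex[0]]);c0=np.array([.575,-.242])
def cs(n,p):
    d=p[:2]-c0;print(n,p,"case mm",1e3*d@ex,1e3*d@ey)
for n,p,z in(("far foot inner",(136,383),.008),("far foot L out",(75,385),.008),("far foot R out",(197,385),.008),("far top inner",(168,452),.055),("far top L out end",(103,520),.055),("far top R out end",(245,518),.055),("front foot inner L",(148,138),.008),("front foot R",(262,136),.008)):
    cs(n,on(Z(*p),z))
for n,p,z in(("rim FR",(331,196),.092),("rim FL",(646,198),.092),("rim BL",(606,450),.092),("pad",(262,347),.12),("lin FL",(577,203),.008),("lin BL",(558,375),.008)):
    cs(n,on(C(*p),z))
P=[on(C(*p),.2417+.024) for p in((340,225),(381,225),(342,528),(378,528))]
print(P); d=(P[0]+P[1]-P[2]-P[3]);print("plate dir",np.degrees(np.arctan2(d[1],d[0])),"center",np.mean(P,0))
E
```

```text
far foot inner [ 0.5986 -0.2237  0.008 ] case mm 20.626643075442413 21.566477867817397
far foot L out [ 0.597  -0.2371  0.008 ] case mm 21.0745659208905 8.060876934762598
far foot R out [ 0.6011 -0.2104  0.008 ] case mm 21.127988469364443 35.1449532120919
far top inner [ 0.5946 -0.226   0.055 ] case mm 17.06770477944709 18.69527528054269
far top L out end [ 0.6073 -0.2401  0.055 ] case mm 31.71117429330132 6.637640667115401
far top R out end [ 0.6112 -0.212   0.055 ] case mm 31.365642875260594 35.03098753127657
front foot inner L [ 0.5434 -0.2161  0.008 ] case mm -35.092407432915316 20.911041200924483
front foot R [ 0.5465 -0.192   0.008 ] case mm -35.52894538943512 45.229986937689716
rim FR [ 0.4937 -0.3068  0.092 ] case mm -70.86519977564993 -76.15151728928272
rim FL [ 0.5178 -0.1519  0.092 ] case mm -69.93127008508941 80.60804241475006
rim BL [ 0.6601 -0.1766  0.092 ] case mm 74.52902182783849 77.26928573947863
pad [ 0.5566 -0.3498  0.12  ] case mm -2.3128999481025203 -109.33786009290395
lin FL [ 0.5367 -0.1597  0.008 ] case mm -50.06392163830039 75.73428081478788
lin BL [ 0.6556 -0.1785  0.008 ] case mm 70.3526832955512 74.73027605485422
[array([ 0.4681, -0.2933,  0.2657]), array([ 0.4694, -0.2845,  0.2657]), array([ 0.5473, -0.3055,  0.2657]), array([ 0.5487, -0.2963,  0.2657])]
plate dir 171.4076304472324 center [ 0.5084 -0.2949  0.2657]
```

```bash
python3 - <<'E'
from h import *
import pickle
np.set_printoptions(precision=4,suppress=True)
c1=pickle.load(open("w1.pkl","rb"));c=pickle.load(open("w2.pkl","rb"))
B=lambda u,v:(390+(u-319)/2.5,v/2.5);Z=lambda u,v:(360+u/6,150+v/6)
yaw=np.radians(-8.5);ex=np.array([np.cos(yaw),np.sin(yaw)]);ey=np.array([-ex[1],ex[0]]);c0=np.array([.575,-.242])
def cs(n,p):
    d=p[:2]-c0;print(n,p,"case mm",1e3*d@ex,1e3*d@ey)
cs("foot w1",onz("wrist",B(510,150),.008,c1));cs("top end w1",onz("wrist",B(585,135),.055,c1))
p,e=two("wrist",B(510,150),"wrist",Z(136,384),c1,c);cs("foot tri %.4f"%e,p)
p,e=two("wrist",B(583,165),"wrist",Z(103,520),c1,c);cs("top end L tri %.4f"%e,p)
p,e=two("wrist",B(587,108),"wrist",Z(245,518),c1,c);cs("top end R tri %.4f"%e,p)
# front channel in w1, visible tips
cs("front tip w1",onz("wrist",B(405,128),.055,c1));cs("front tip w1 b",onz("wrist",B(405,188),.055,c1))
for n,cc in(("w1",c1),("w2",c)):
    T=cc["camera_from_world"];print(n,-T[:3,:3].T@T[:3,3])
E
```

```text
foot w1 [ 0.5979 -0.2233  0.008 ] case mm 19.929546142637605 21.863804325353534
top end w1 [ 0.6098 -0.2247  0.055 ] case mm 31.874467539167586 22.22359905824633
foot tri 0.0007 [ 0.5998 -0.2233  0.0047] case mm 21.765939203512815 22.156569770155446
top end L tri 0.0007 [ 0.6169 -0.2377  0.0365] case mm 40.760887999562016 10.454037026123638
top end R tri 0.0003 [ 0.6057 -0.2143  0.0662] case mm 26.305891359295874 31.950064171401912
front tip w1 [ 0.5346 -0.2029  0.055 ] case mm -45.77358718874192 32.711699113405885
front tip w1 b [ 0.5304 -0.227   0.055 ] case mm -46.325606781595695 8.258004108617982
w1 [ 0.4165 -0.2191  0.4203]
w2 [ 0.4363 -0.2845  0.401 ]
```

Call:
send_rows:
  motion:
    - [[1.5, 2, 0], 0]
    - [[3, 4, 0], 0]
    - [[4.5, 6, 0], 0]
    - [[5.5, 7.6, -1], 0]
    - [[5.5, 7.6, -4], 0]
    - [[5.5, 7.6, -8], 0]
    - [[5.5, 7.6, -11], 0]
    - [[5.5, 7.6, -11.8], 0]

```text
time_s: 10.25
ee_pos: [0.5646, -0.2177, 0.1208]
tool_rot: [[-0.989, 0.147, -0.005], [0.147, 0.989, 0.002], [0.005, 0.002, -1.0]]
force: [0.1, 0.4, -0.2]
grip_width: 0.0067
grip_force: 59.7
```

Call:
send_rows:
  motion:
    - [[0, 0, 0], 0]
    - [[0, 0, -0.5], 0]
    - [[0, 0, -1], 0]
    - [[0, 0, -1.5], 0]
    - [[0, 0, -2], 0]
    - [[0, 0, -2.5], 0]
    - [[0, 0, -3], 0]
    - [[0, 0, -3], 0]

```text
time_s: 11.25
ee_pos: [0.5661, -0.2185, 0.0929]
tool_rot: [[-0.989, 0.147, -0.001], [0.147, 0.989, 0.001], [0.001, 0.0, -1.0]]
force: [-0.2, 0.3, -0.2]
grip_width: 0.0064
grip_force: 59.7
```

Call:
send_rows:
  motion:
    - [[0, 0, -0.5], 0]
    - [[0, 0, -1], 0]
    - [[0, 0, -1.5], 0]
    - [[0, 0, -2], 0]
    - [[0, 0, -2.5], 0]
    - [[0, 0, -2.9], 0]
    - [[0, 0, -3.2], 0]
    - [[0, 0, -3.4], 0]

```text
time_s: 12.25
ee_pos: [0.5665, -0.2187, 0.0597]
tool_rot: [[-0.989, 0.147, 0.0], [0.147, 0.989, 0.0], [-0.0, 0.0, -1.0]]
force: [-2.3, 0.9, 9.3]
grip_width: 0.0064
grip_force: 60.9
```

Call:
send_rows:
  motion:
    - [[0, 0, 0], 0]
    - [[0, 0, 0], 0]
    - [[0, 0, 0], 0]
    - [[0, 0, 0], 0]
    - [[0, 0, 0], 0]
    - [[0, 0, 0.5], 0]
    - [[0, 0, 1.5], 0]
    - [[0, 0, 3], 0]
  gripper: 0.4

```text
time_s: 13.25
ee_pos: [0.5664, -0.2186, 0.0903]
tool_rot: [[-0.989, 0.147, -0.0], [0.147, 0.989, 0.0], [0.0, 0.0, -1.0]]
force: [-0.6, -0.2, 0.4]
grip_width: 0.0344
grip_force: 0.0
```

Call:
send_rows:
  motion:
    - [[0, 0, 3], 0]
    - [[0, 0, 6], 0]
    - [[-1, -1, 10], 0]
    - [[-3, -4, 14], 0]
    - [[-4, -8, 15], 0]
    - [[-5, -11, 15], 0]
    - [[-5, -12, 15], 0]
    - [[-5, -12, 15], 0]

```text
time_s: 14.25
ee_pos: [0.5166, -0.3386, 0.2398]
tool_rot: [[-0.989, 0.148, 0.001], [0.148, 0.989, 0.001], [-0.0, 0.001, -1.0]]
force: [-0.0, -0.2, -0.2]
grip_width: 0.0344
grip_force: 0.0
```

```bash
python3 - <<'E'
from h import *
import pickle
c=calibration("wrist");im=grab_frame("wrist")[:,:,::-1];s=read_state()
pickle.dump(c,open("w3.pkl","wb"));cv2.imwrite("pics/w3.png",im)
w=np.clip(255*(im/255.)**.5,0,255).astype('uint8');w=w[60:360,140:540];cv2.imwrite("pics/c5.png",cv2.resize(w,None,fx=2,fy=2,interpolation=2))
print(s["ee_pos"],s["tool_rot"]);
E
```

```text
[ 0.51668491 -0.33782785  0.23958597] [[-9.89116661e-01  1.47133316e-01  1.37778015e-04]
 [ 1.47133375e-01  9.89115947e-01  1.18918676e-03]
 [ 3.86905589e-05  1.19651618e-03 -9.99999283e-01]]
```

View pics/c5.png

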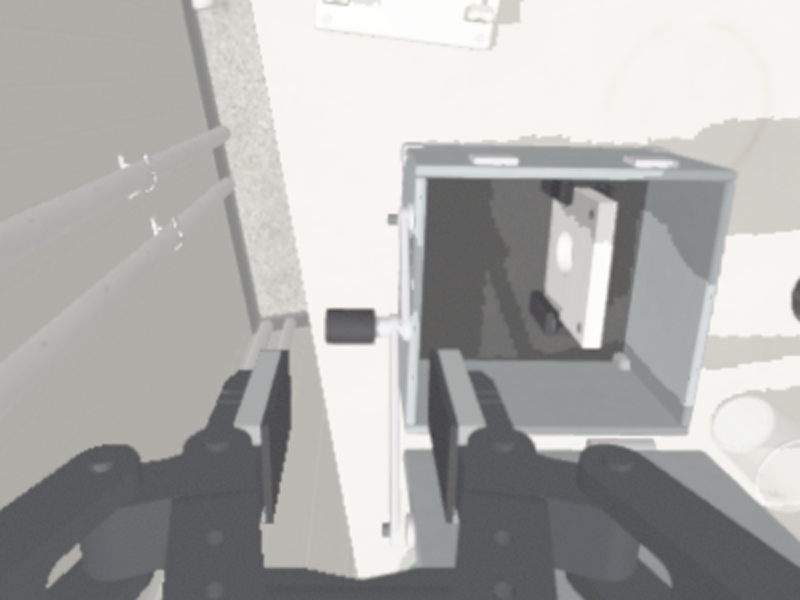

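The plate stands upright in the slot, with its top edge from (596,190) to (592,346) in the crop. The stand is empty and the pad is at (350,326).

```bash
python3 - <<'E'
import cell;print([n for n in dir(cell) if 'tip' in n.lower()],getattr(cell,'tip_extent',None))
from h import *
import pickle
c=pickle.load(open("w3.pkl","rb"));C=lambda u,v:(140+u/2,60+v/2)
print("pad",onz("wrist",C(350,326),.12,c))
a,b=onz("wrist",C(606,200),.084,c),onz("wrist",C(592,345),.084,c);print(a,b,np.linalg.norm(a-b),(a+b)/2)
E
```

```text
['tip_extent'] 0.011
pad [ 0.55658819 -0.34967755  0.12      ]
[ 0.52284841 -0.21343307  0.084     ] [ 0.60233444 -0.22387145  0.084     ] 0.08016850750243192 [ 0.56259143 -0.21865226  0.084     ]
```

Call:
send_rows:
  motion:
    - [[1, -0.5, 0], 0]
    - [[2, -1, 0], 0]
    - [[3, -1.5, -1], 0]
    - [[3.6, -1.8, -2], 0]
    - [[3.6, -1.8, -4], 0]
    - [[3.6, -1.8, -6], 0]
    - [[3.6, -1.8, -6.5], 0]
    - [[3.6, -1.8, -6.5], 0]
  gripper: 0

```text
time_s: 15.3
ee_pos: [0.5524, -0.3566, 0.174]
tool_rot: [[-0.989, 0.147, -0.001], [0.147, 0.989, 0.001], [0.001, 0.001, -1.0]]
force: [0.2, -0.1, 1.0]
grip_width: 0.0001
grip_force: 0.0
```

Call:
send_rows:
  motion:
    - [[0, 0, -1.2], 0]
    - [[0, 0, -2.4], 0]
    - [[0, 0, -3.1], 0]
    - [[0, 0, -3.5], 0]
    - [[0, 0, -3.8], 0]
    - [[0, 0, -4.1], 0]
    - [[0, 0, -4.4], 0]
    - [[0, 0, -4.7], 0]

```text
time_s: 16.3
ee_pos: [0.5525, -0.3568, 0.1275]
tool_rot: [[-0.989, 0.147, 0.0], [0.147, 0.989, -0.0], [-0.0, -0.0, -1.0]]
force: [0.1, 0.0, -0.0]
grip_width: -0.0002
grip_force: 0.0
```

```bash
python3 - <<'E'
from h import *
im=grab_frame("wrist")[:,:,::-1];s=grab_frame("scene")[:,:,::-1]
w=cv2.resize(im,(480,300));s=cv2.resize(s[130:280,300:450],(320,320),interpolation=2)
o=np.zeros((320,800,3),'uint8');o[:300,:480]=np.clip(255*(w/255.)**.5,0,255);o[:,480:]=s
cv2.imwrite("pics/c6.png",o)
E
```

```text
(no output)
```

View pics/c6.png

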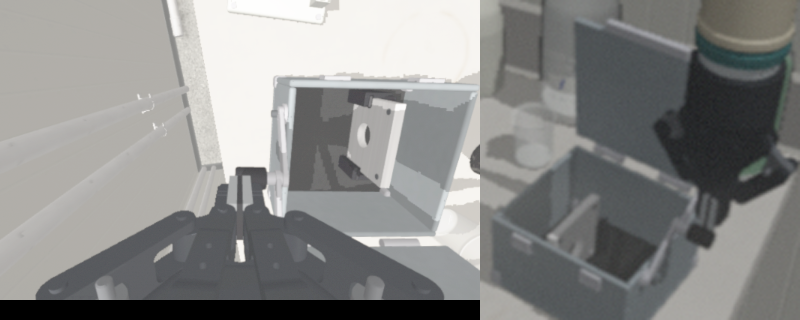

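The pad in the scene crop is at about (702,234), next to the closed fingertips. I can't tell by eye whether it has moved, so I'll compare dark blobs numerically.

```bash
python3 - <<'E'
from h import *
a=cv2.imread('pics/scene0.png');b=grab_frame("scene")[:,:,::-1].copy();cv2.imwrite('pics/s1.png',b)
for i in(a,b):
    r=i[225:256,385:425].max(2);print('\n'.join(''.join('#' if v<45 else '+' if v<70 else '.' for v in row) for row in r[5:28:1]),'\n')
print(proj("scene",(.5566,-.3497,.12)),proj("scene",(.5606,-.3503,.108)))
E
```

```text
........................................
........................................
........................................
........................................
........................................
...............+........................
..............++++......................
.............++++++.....................
.............+++++++++..................
............++++++++++++................
............++++++++++++................
............++++++++++++................
.............+++++++++++................
...............++++++++.................
..................+++++.................
.....................+..................
........................................
........................................
........................................
........................................
........................................
........................................
........................................ 

.................+...+....+++++.........
..........................++++..........
..........................+++...........
..........................++............
..........................+.............
..............+++.......................
..............+++++++...................
.............+++++++++..................
............+++++++++++.................
............++++++++++++................
............++++++++++++................
............++++++++++++................
.............+++++++++++................
...............++++++++.................
..................+++++.................
.....................+..................
........................................
........................................
........................................
........................................
........................................
........................................
........................................ 

[403.31490783 240.91583008] [403.50350056 244.19022234]
```

```bash
python3 - <<'E'
from h import *
c=calibration("wrist");s=read_state();p=s["ee_pos"];print(p,s["force"])
ex=s["tool_rot"][:,0];
for z in(-.011,0,.005):print(z,[proj("wrist",p+[0,0,z]+k*ex,c)/1.3333 for k in(.011,0,-.011)])
for q in((.5565,-.3498,.129),(.5565,-.3498,.12)):print("pad",proj("wrist",q,c)/1.3333)
print("scene tip",proj("scene",p+[0,0,-.011]))
E
```

```text
[ 0.55238096 -0.3566072   0.12736414] [-0.19880242 -0.01872767  0.28959766]
-0.011 [array([240.75972037, 159.29277268]), array([240.75286887, 172.51739801]), array([240.74601536, 185.27413938])]
0 [array([240.84464443, 164.71659313]), array([240.83566368, 178.6316692 ]), array([240.82673254, 192.02160845])]
0.005 [array([240.88676913, 167.40777976]), array([240.87665493, 181.65984148]), array([240.86662096, 195.35728155])]
pad [250.8694096  183.40906229]
pad [250.32960701 178.11393695]
scene tip [405.75249227 244.73066423]
```

Call:
send_rows:
  motion:
    - [[0, 0, -0.2], 0]
    - [[0, 0, -0.4], 0]
    - [[0, 0, -0.6], 0]
    - [[0, 0, -0.8], 0]
    - [[0, 0, -1.0], 0]
    - [[0, 0, -1.1], 0]
    - [[0, 0, -1.2], 0]
    - [[0, 0, -1.2], 0]

```text
time_s: 17.45
ee_pos: [0.5524, -0.3567, 0.1155]
tool_rot: [[-0.989, 0.147, -0.0], [0.147, 0.989, 0.0], [0.0, 0.0, -1.0]]
force: [0.3, 0.3, 0.8]
grip_width: -0.0
grip_force: 0.0
```

```bash
python3 - <<'E'
from h import *
b=grab_frame("scene")[:,:,::-1].copy();w=grab_frame("wrist")[:,:,::-1].copy()
cv2.imwrite('pics/s2.png',b);cv2.imwrite('pics/w4.png',w)
r=b[205:262,385:435].max(2);print('\n'.join(''.join('#' if v<35 else '+' if v<70 else '-' if v<100 else '.' for v in row) for row in r))
g=w[205:290:2,285:375:1].max(2);print('\n'.join(''.join('#' if v<25 else '+' if v<60 else '-' if v<110 else '.' for v in row) for row in g))
E
```

```text
-+++++++++++++++++++++++++++++++++++++++++++++++++
--++++++++++++++++++++++++++++++++++++++++++++++++
--++++++++++++++++++++++++++++++++++++++++++++++++
---+++++++++++++++++++++++++++++++++++++++++++++++
---++++++++++++++++++++++++++++++++++++++++++-.--+
.---+++++++++++++++++++++++++++++++++++++++--...-+
...--++++++++++++++++++++++++++++++++++++--.....-+
....--++++++++++++++++++++++++++++++++++-......-++
.....-++++++++++++++++++++++++++++++++-........-+-
......-++++++++++++++++++++++++++++++-........----
......-+++++++++++++++++++++++++++++-........-----
.......-++++++++++++++++++++++++++++.......--++---
-......-+++++++++++++++++++++++++++-......-+++++++
---.....--+++++++++++++++++++++++++-.....-++++++++
-----....-----+++++++++++++++++++++-...-++++++++++
-------........-++++++++++++++++++++++++++++++++++
--------........++++++++++++++++++++++++++++++++++
---------.......-+++++++++++++++++++++++++++++++++
------------....-++++++++++++++++++++++++++++++++-
-------------...-++++++++++++++++++++++++++++++--.
------------....-++---+++++++++++++++++++++++--...
------------....-+--.-+++++++
[... 5019 characters left out ...]
....+++++++-....-+++++++++++++++++++++++++-................-...
++++++++++++++++++++++++++++-..+++++++-..-+++++++++++++++++++++++++++++-..................
++++++++++++++++++++++++++++-..+++++++-..++++++++++++++++++++++++++++++++.................
++++++++------+++++++++++++++--++++++++-+++++++++++++++++++++++++++++++++-................
++++++++++++++++++++++++++++++++++++++++++++++++++++++++++++++++++++++++++-...............
+++++++++++++++++++++++++++++++++++++++++++++++++++++++++++++++++++++++++++-..............
+++++++++++++++++++++++++++++++++++++++++++++++++++++++++++++++++++++++++++++++++----.....
++++++++++++++++++++++++++++++++++++++++++++++++++++++++++++++++++++++++++++++++++++++++--
```

Call:
send_rows:
  motion:
    - [[0, 0, -0.2], 0]
    - [[0, 0, -0.4], 0]
    - [[0, 0, -0.6], 0]
    - [[0, 0, -0.8], 0]
    - [[0, 0, -1.0], 0]
    - [[0, 0, -1.1], 0]
    - [[0, 0, -1.2], 0]
    - [[0, 0, -1.2], 0]

```text
time_s: 18.55
ee_pos: [0.5515, -0.3565, 0.103]
tool_rot: [[-0.989, 0.147, -0.002], [0.147, 0.989, 0.001], [0.002, 0.0, -1.0]]
force: [1.3, -0.5, 3.4]
grip_width: -0.0001
grip_force: 1.4
```

```bash
python3 - <<'E'
from h import *
w=grab_frame("wrist")[:,:,::-1].copy();print(read_state()["force"])
cv2.imwrite('pics/w5.png',w);s=grab_frame("scene")[:,:,::-1].copy();cv2.imwrite('pics/s3.png',s)
r=s[225:262,385:425].max(2);print('\n'.join(''.join('#' if v<35 else '+' if v<70 else '-' if v<100 else '.' for v in row) for row in r))
g=w[205:280:3,285:375:1].max(2);print('\n'.join(''.join('#' if v<25 else '+' if v<60 else '-' if v<110 else '.' for v in row) for row in g))
E
```

```text
[ 0.21307911 -0.56364701  3.71966273]
--------------+++++++++++++++++++++---++
---------------+++++++++++++++++++++++++
-------------..-++++++++++++++++++++++++
------------...-++++++++++++++++++++++++
------------...-++++++++++++++++++++++++
-----------....-+++--+++++++++++++++++++
-----------....-+----+++++++++++++++++++
----------.....-+----+++++++++++++++++++
---------.....-++--------++++++--++++++-
-------.......-++---+----+++++-..-+++-..
------........-++-----..-+++++..........
-----.........-++---+-..-++++-..........
-----.........-+------.--++++-..........
----..........-+---------++++-..........
----.........-++------.--++++-..........
---....-...--+++------.-++++-...........
--....--...--+++-----.--++++............
--...--....--+++-----.--+++-............
-....--....--++------.--++-.............
....---.....---------.--+-..............
...----.......-----------...............
...---.............-----................
...---...............--.................
..----..................................
..----..................................
..----...............................
[... 2029 characters left out ...]
...-+++++++-...........-++++++++++++++++++++++-................
...-++++++++++++++-...........-+++++++-...........--+++++++++++++++++++++-................
...+++++++++++++++-...........-+++++++-...........--+++++++++++++++++++++-................
..+++++++++++++++--...........-+++++++-............-+++++++++++++++++++++-................
..+++++++++++++++-............-++++++++-...........-+++++++++++++++++++++-................
.++++++++++++++++---..........-+++++++-..........----++++++++++++++++++++-............-...
-+++++++++++++++++++++++-......+++++++-.....--++++++++++++++++++++++++++-.............-...
+++++++++++++++++++++++++++--..+++++++-..-++++++++++++++++++++++++++++++..................
```

Call:
send_rows:
  motion:
    - [[0, 0, -0.2], 0]
    - [[0.1, 0, -0.4], 0]
    - [[0.1, 0, -0.6], 0]
    - [[0.2, 0, -0.8], 0]
    - [[0.2, 0, -1.0], 0]
    - [[0.3, 0, -1.2], 0]
    - [[0.3, 0, -1.4], 0]
    - [[0.3, 0, -1.4], 0]

```text
time_s: 19.65
ee_pos: [0.5552, -0.3565, 0.0892]
tool_rot: [[-0.989, 0.147, -0.001], [0.147, 0.989, 0.0], [0.001, 0.0, -1.0]]
force: [1.0, 0.4, 3.8]
grip_width: -0.0001
grip_force: 1.3
```

```bash
python3 - <<'E'
from h import *
w=grab_frame("wrist")[:,:,::-1].copy();print(read_state()["force"]);c=calibration("wrist")
cv2.imwrite('pics/w6.png',w)
g=w[205:300:3,285:375:1].max(2);print('\n'.join(''.join('#' if v<25 else '+' if v<60 else '-' if v<110 else '.' for v in row) for row in g))
for d in((0,.0),(.004,-.012),(.008,-.018),(.011,-.022),(.018,-.030)):print(d,proj("wrist",(.5565+d[0]-.0085,-.3498-.1*d[0]+.001,.12+d[1]),c),proj("scene",(.5565+d[0],-.3498,.12+d[1])))
E
```

```text
[-0.57967183 -0.11885581  2.72915497]
.....................................................................................-----
....................................................................................------
....................................................................................------
....................................................................................------
....................................................................................------
....................................................................................------
-----................................................................................-----
..----...............................................................................-----
..----................................................................................----
.......................................................................................---
...............................-+++++--..................................................-
..............................--++++++-......................
[... 1501 characters left out ...]
+++++++++++++++++++++++++++++++++++++++++++++++++++++++++++++++++++++++++--
++++++++++++++++++++++++++++++++++++++++++++++++++++++++++++++++++++++++++++++++++++++++++
++++++++++++++++++++++++++++++++++++++++++++++++++++++++++++++++++++++++++++++++++++++++++
++++++++++++++++++++++++++++++++++++++++++++++++++++++++++++++++++++++++++++++++++++++++++
(0, 0.0) [336.04466012 251.2615029 ] [403.34698045 240.96338696]
(0.004, -0.012) [335.07051082 247.09313087] [403.24729464 244.13912995]
(0.008, -0.018) [334.77602096 248.79865038] [403.52191084 245.08077621]
(0.011, -0.022) [334.61521626 250.42843333] [403.75613614 245.5981381 ]
(0.018, -0.03) [334.3820033  255.03977977] [404.3752842  246.31196474]
```

Call:
send_rows:
  motion:
    - [[0.1, 0, -0.2], 0]
    - [[0.1, 0, -0.4], 0]
    - [[0.2, 0, -0.6], 0]
    - [[0.2, 0, -0.8], 0]
    - [[0.2, 0, -0.8], 0]
    - [[0.2, 0, -0.8], 0]
    - [[0.2, 0, -0.8], 0]
    - [[0.2, 0, -0.8], 0]

```text
time_s: 20.7
ee_pos: [0.5574, -0.3566, 0.0814]
tool_rot: [[-0.989, 0.147, -0.0], [0.147, 0.989, 0.0], [0.0, 0.0, -1.0]]
force: [1.2, -0.3, 3.0]
grip_width: -0.0002
grip_force: 1.3
```

Call:
send_rows:
  motion:
    - [[-0.5, 0, 1], 0]
    - [[-1, 0, 3], 0]
    - [[-3, 0, 6], 0]
    - [[-5, 0, 10], 0]
    - [[-6, 0, 14], 0]
    - [[-6, 0, 16], 0]
    - [[-6, 0, 16], 0]
    - [[-6, 0, 16], 0]

```text
time_s: 21.7
ee_pos: [0.4967, -0.3559, 0.2402]
tool_rot: [[-0.989, 0.147, -0.002], [0.147, 0.989, 0.002], [0.002, 0.002, -1.0]]
force: [0.4, 0.0, 0.2]
grip_width: 0.0001
grip_force: 0.0
```

```bash
python3 - <<'E'
from h import *
import pickle
s=read_state();print(s["ee_pos"]);c=calibration("wrist");w=grab_frame("wrist")[:,:,::-1].copy()
pickle.dump(c,open("w7.pkl","wb"));cv2.imwrite('pics/w7.png',w);t=grab_frame("top")[:,:,::-1].copy();sc=grab_frame("scene")[:,:,::-1].copy()
cv2.imwrite('pics/t2.png',t);cv2.imwrite('pics/s4.png',sc)
o=np.zeros((570,800,3),'uint8');o[:300,:480]=np.clip(255*(cv2.resize(w,(480,300))/255.)**.5,0,255)
o[:320,480:]=cv2.resize(sc[130:280,300:450],(320,320),interpolation=2)
o[320:,:400]=cv2.resize(t[140:240,310:470],(400,250),interpolation=2)
cv2.imwrite('pics/c7.png',o)
E
```

```text
[ 0.49665622 -0.35588     0.24018046]
```

View pics/c7.png

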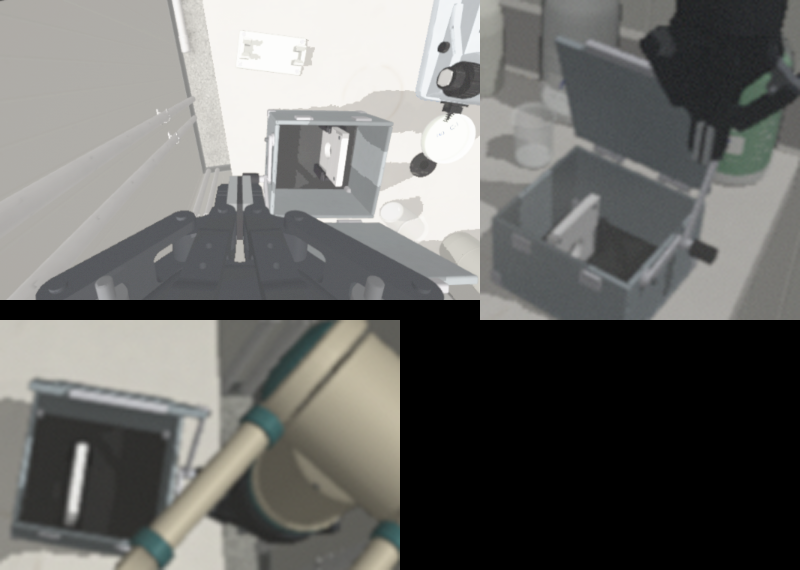

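The stay is broken: the knee has dropped in the scene crop, with the pad at about (705,252), and the lid leans forward with its lip's left end at top-crop (73,391). The plate is still seated. Next I'll triangulate the lid angle and plan the arc.

```bash
cat > arc.py <<'E'
from h import *
np.set_printoptions(precision=3,suppress=True)
yaw=np.radians(-8.5);ex=np.array([np.cos(yaw),np.sin(yaw)]);ey=np.array([-ex[1],ex[0]]);c0=np.array([.575,-.242])
def tcp(th,r=.14,gap=0,hw=.011,tip=.018,y=0):
    n=np.array([np.sin(th),np.cos(th)]);u=np.array([-np.cos(th),np.sin(th)])
    q=np.array([.079,.096])+r*u+(.004+gap)*n
    return np.r_[c0+(q[0]+hw)*ex+y*ey,q[1]-tip]
E
python3 - <<'E'
from arc import *
T=lambda u,v:(310+u*.4,140+(v-320)*.4);S=lambda u,v:(300+(u-480)*150/320,130+v*150/320)
p,e=two("top",T(73,391),"scene",S(587,42));d=p[:2]-c0;print(p,e,d@ex,d@ey)
print("ang",np.degrees(np.arctan2(p[2]-.096,.079-d@ex)),np.hypot(p[2]-.096,.079-d@ex))
for deg in(85,80,75,70,65,60,50,40,30,20,10,5,0):print(deg,tcp(np.radians(deg)))
print(tcp(np.radians(78),gap=.02))
E
```

```text
[ 0.612 -0.204  0.258] 0.003505550087160198 0.031123104621874863 0.042857466347522306
ang 73.49901066848336 0.16856168360572651
85 [ 0.656 -0.254  0.218]
80 [ 0.644 -0.252  0.217]
75 [ 0.632 -0.251  0.214]
70 [ 0.62  -0.249  0.211]
65 [ 0.609 -0.247  0.207]
60 [ 0.598 -0.245  0.201]
50 [ 0.578 -0.242  0.188]
40 [ 0.56  -0.24   0.171]
30 [ 0.546 -0.238  0.151]
20 [ 0.535 -0.236  0.13 ]
10 [ 0.528 -0.235  0.106]
5 [ 0.526 -0.235  0.094]
0 [ 0.526 -0.235  0.082]
[ 0.658 -0.254  0.22 ]
```

Call:
send_rows:
  motion:
    - [[0, 0, 4], 0]
    - [[0, 0, 8], 0]
    - [[2, 1, 12], 0]
    - [[6, 3.5, 12], 0]
    - [[10, 6, 12], 0]
    - [[14, 8, 12], 0]
    - [[17.8, 10.1, 12], 0]
    - [[17.8, 10.1, 12], 0]

```text
time_s: 22.85
ee_pos: [0.6779, -0.2534, 0.3583]
tool_rot: [[-0.99, 0.143, -0.003], [0.143, 0.99, 0.003], [0.003, 0.002, -1.0]]
force: [-0.5, -0.5, -0.8]
grip_width: 0.0002
grip_force: 0.0
```

Call:
send_rows:
  motion:
    - [[0, 0, -2], 0]
    - [[0, 0, -5], 0]
    - [[0, 0, -8], 0]
    - [[0, 0, -11], 0]
    - [[0, 0, -13], 0]
    - [[0, 0, -13.7], 0]
    - [[0, 0, -13.7], 0]
    - [[0, 0, -13.7], 0]

```text
time_s: 23.85
ee_pos: [0.6758, -0.2561, 0.2258]
tool_rot: [[-0.989, 0.147, 0.002], [0.147, 0.989, -0.001], [-0.002, -0.001, -1.0]]
force: [0.4, -0.5, -0.2]
grip_width: -0.0001
grip_force: 0.0
```

Call:
send_rows:
  motion:
    - [[-2, 0.2, -0.5], 0]
    - [[-3.3, 0.4, -0.9], 0]
    - [[-4.3, 0.5, -1.1], 0]
    - [[-4.9, 0.6, -1.2], 0]
    - [[-5.5, 0.7, -1.4], 0]
    - [[-6.1, 0.8, -1.6], 0]
    - [[-6.6, 0.9, -1.8], 0]
    - [[-7.1, 1.0, -2.1], 0]

```text
time_s: 24.85
ee_pos: [0.6042, -0.2458, 0.2036]
tool_rot: [[-0.989, 0.147, 0.0], [0.147, 0.989, -0.0], [-0.0, -0.0, -1.0]]
force: [0.7, -1.5, 2.9]
grip_width: -0.0001
grip_force: 1.1
```

```bash
cat > see.py <<'E'
from h import *
# lid lip (bright) in top view, near case columns
t=grab_frame("top")[:,:,::-1].copy();s=grab_frame("scene")[:,:,::-1].copy()
import sys
cv2.imwrite(f"pics/t_{sys.argv[1]}.png",t);cv2.imwrite(f"pics/s_{sys.argv[1]}.png",s);print(read_state()["force"])
r=t[150:245:2,312:400].max(2);print('\n'.join(''.join('#' if v<50 else '+' if v<90 else '-' if v<140 else '.' for v in row) for row in r))
E
python3 see.py a
```

```text
[-0.31016793  0.98698514  0.66500744]
..................................---++++-----------------------------------------------
..................................----+++++--------------------------++----++++++-------
.................................-+----++----------------------------------+++++--------
.-..............................-+++---+---------------------------------+++++++--------
....................-++++--...-+##++-----------------------------------.-++--..---------
....................-+++++++++++###+++--------------------------------...---.......--+++
....................-+++++++++++####+++-----------------------------.....--.........--+-
...................-++++++++++#######++++-----------------------------.---..........--+-
...........--------++++##+++++#########++++------------------------++---..............--
...........--------+++###+++++#++#######++++++------------------+++++--...............--
..........------------++++++###+++#########+++++++++++++--+++++++#++--................--
.....-...--++++++++------++++#################++++++++++++++++###++--..............
[... 2509 characters left out ...]
.........................--................----..---.........................
.............--..................----............----+++-------.........................
................--..............----............----++++++++-...........................
..................--..........-----......................--.............................
.....................--......-----......................................................
.......................--...-----.......................................................
.........................-------........................................................
..........................-----.........................................................
```

Call:
send_rows:
  motion:
    - [[-0.7, 0.1, -0.4], 0]
    - [[-1.3, 0.2, -0.7], 0]
    - [[-2.0, 0.3, -1.2], 0]
    - [[-2.6, 0.4, -1.6], 0]
    - [[-3.2, 0.4, -2.1], 0]
    - [[-3.8, 0.5, -2.6], 0]
    - [[-4.3, 0.6, -3.2], 0]
    - [[-4.7, 0.6, -3.7], 0]

```text
time_s: 25.95
ee_pos: [0.5566, -0.2394, 0.1661]
tool_rot: [[-0.989, 0.147, -0.001], [0.147, 0.989, 0.001], [0.001, 0.0, -1.0]]
force: [0.9, 0.7, 2.0]
grip_width: -0.0001
grip_force: 0.7
```

Call:
send_rows:
  motion:
    - [[-0.4, 0.1, -0.5], 0]
    - [[-0.8, 0.1, -1.0], 0]
    - [[-1.1, 0.2, -1.6], 0]
    - [[-1.4, 0.2, -2.1], 0]
    - [[-1.7, 0.3, -2.7], 0]
    - [[-2.0, 0.3, -3.3], 0]
    - [[-2.2, 0.4, -3.8], 0]
    - [[-2.3, 0.4, -4.1], 0]

```text
time_s: 26.95
ee_pos: [0.5342, -0.2356, 0.1251]
tool_rot: [[-0.989, 0.147, -0.0], [0.147, 0.989, 0.0], [0.0, 0.0, -1.0]]
force: [-0.3, -0.3, 0.8]
grip_width: 0.0
grip_force: 0.5
```

```bash
python3 see.py b
```

```text
[-0.21321492  0.6785671  -0.53666652]
.......................-++++-...........--...........................................---
......................-+++--..........---............................................---
.....................-+++-...........--..............................................---
....................-+++-...........--................................................--
..................-++++-..........---.................................................--
.................-++++-..........--...................................................--
................-++++-..........--....................................................--
................-+++-..........--.....................................................--
...............-+++-..........--......................................................--
..............-+++-.........---......................................................---
..............-++--........---........................................................--
--...........--+---.......---......................................................
[... 2509 characters left out ...]
---.......------++++++++++++++++--.....---...................................
..........................-------------++++++-------....................................
..............................................-----.....................................
................................................--......................................
...............................................--.......................................
..............................................--........................................
............................................--..........................................
...........................................--...........................................
```

Call:
send_rows:
  motion:
    - [[-0.2, 0, -0.5], 0]
    - [[-0.4, 0, -1.0], 0]
    - [[-0.5, 0.1, -1.5], 0]
    - [[-0.6, 0.1, -2.0], 0]
    - [[-0.7, 0.1, -2.5], 0]
    - [[-0.8, 0.1, -2.9], 0]
    - [[-0.8, 0.1, -3.3], 0]
    - [[-0.8, 0.1, -3.6], 0]

```text
time_s: 28.05
ee_pos: [0.526, -0.2345, 0.0891]
tool_rot: [[-0.989, 0.147, -0.001], [0.147, 0.989, 0.001], [0.001, 0.0, -1.0]]
force: [-0.7, -0.2, 1.0]
grip_width: 0.0003
grip_force: 0.4
```

Call:
send_rows:
  motion:
    - [[0, 0, -0.2], 0]
    - [[0, 0, -0.4], 0]
    - [[0, 0, -0.5], 0]
    - [[0, 0, -0.6], 0]
    - [[0, 0, -0.7], 0]
    - [[0, 0, -0.8], 0]
    - [[0, 0, -0.8], 0]
    - [[0, 0, -0.8], 0]

```text
time_s: 29.05
ee_pos: [0.5265, -0.2347, 0.0832]
tool_rot: [[-0.989, 0.147, 0.001], [0.147, 0.989, -0.0], [-0.001, -0.0, -1.0]]
force: [-2.8, 0.7, 9.8]
grip_width: 0.0002
grip_force: 4.8
```

Call:
send_rows:
  motion:
    - [[0, 0, -0.1], 0]
    - [[0, 0, -0.1], 0]
    - [[0, 0, -0.1], 0]
    - [[0, 0, 0], 0]
    - [[0, 0, 1], 0]
    - [[0, 0, 4], 0]
    - [[0, 0, 9], 0]
    - [[0, 0, 14], 0]

```text
time_s: 30.05
ee_pos: [0.5266, -0.2347, 0.2229]
tool_rot: [[-0.989, 0.147, 0.0], [0.147, 0.989, 0.0], [-0.0, 0.0, -1.0]]
force: [0.9, -0.7, 0.1]
grip_width: -0.0002
grip_force: 0.0
```

Call:
send_rows:
  motion:
    - [[-2, 0, 3], 0]
    - [[-5, 0, 5], 0]
    - [[-8, -2, 6], 0]
    - [[-11, -4, 6], 0]
    - [[-11, -4, 6], 0]
    - [[-11, -4, 6], 0]
    - [[-11, -4, 6], 0]
    - [[-11, -4, 6], 0]

```text
time_s: 31.05
ee_pos: [0.4171, -0.2742, 0.2813]
tool_rot: [[-0.989, 0.146, -0.0], [0.146, 0.989, 0.0], [0.0, 0.0, -1.0]]
force: [-1.3, -0.3, 0.3]
grip_width: 0.0001
grip_force: 0.0
```

```bash
python3 - <<'E'
from arc import *
s=read_state();print(s["time_s"],s["ee_pos"],s["force"]);c=calibration("wrist");w=grab_frame("wrist")[:,:,::-1].copy();sc=grab_frame("scene")[:,:,::-1].copy()
cv2.imwrite('pics/wf.png',w);cv2.imwrite('pics/sf.png',sc)
P=lambda x,y,z:np.r_[c0+x*ex+y*ey,z]
for n,q in(("hinge L",(.079,.08,.1)),("hinge R",(.079,-.08,.1)),("lip L shut",(-.0895,.045,.1)),("lip R",(-.0895,-.045,.1)),("lip L 5deg",(-.089,.045,.114)),("panel FL",(-.078,.082,.1)),("panel FR",(-.078,-.082,.1))):print(n,proj("wrist",P(*q),c),proj("scene",P(*q)))
g=w[90:330:5,150:560:4].max(2);print('\n'.join(''.join('#' if v<50 else '+' if v<90 else '-' if v<150 else '.' for v in row) for row in g))
r=sc[185:285:2,295:425].max(2);print('\n'.join(''.join('#' if v<50 else '+' if v<90 else '-' if v<130 else '.' for v in row) for row in r))
E
```

```text
31.05 [ 0.417 -0.274  0.281] [-1.348 -0.329  0.261]
hinge L [421.979 337.226] [345.512 194.398]
hinge R [301.117 337.721] [407.414 221.129]
lip L shut [406.564 219.027] [314.002 240.771]
lip R [328.904 219.072] [351.267 259.953]
lip L 5deg [409.821 224.148] [314.122 235.542]
panel FL [437.139 228.108] [303.16  230.418]
panel FR [297.087 228.232] [370.844 264.802]
------------------+-..........................................................................+########
-------------------+.........................................................................---+######
-------------------+.........................................................................---..#####
-------------------+.........................................................................---.+#####
-------------------+-........................................................................--..######
--------------------+........................................................................--..######
--------------------+....................................................................-...--..+#####
------
[... 10107 characters left out ...]
..---....................................----
.......................----------------+--+-+----+--+-+------+----+-+-+-------------..--.....................................-----
.........................-------..-----------++---+--+-----+-+----+-+-++-----------..--......................................-----
.............................--......------+++-+--++-+-++-----+------+------------..........................................------
........................................--------------++-----+--+++-+------------..........................................-------
.............................................--------+++----+-----+-+----------......--+--................................--------
```

```bash
python3 - <<'E'
from arc import *
c=calibration("wrist");w=cv2.imread('pics/wf.png').max(2)
print(w[210:240,350:395].mean(1).astype(int), np.where(w[222,300:430]>170)[0][[0,-1]]+300)
for a in(0,1,2,4):
    t=np.radians(a);q=lambda r,y,h=.004:np.r_[c0+(.079-r*np.cos(t)+h*np.sin(t))*ex+y*ey,.096+r*np.sin(t)+h*np.cos(t)]
    print(a,[proj("wrist",q(r,0),c)[1] for r in(.1685,.1575)],proj("wrist",q(.1685,-.045),c)[0],proj("wrist",q(.1685,.045),c)[0])
E
```

```text
[ 75  75  76  76  75  75  75  80  97 132 177 199 205 203 200 199 200 195
 174 153 161 163 163 163 163 162 162 162 163 162] [332 406]
0 [np.float64(219.18378849493865), np.float64(227.9515170709396)] 329.03240320107835 406.6779799950038
1 [np.float64(220.2241146766633), np.float64(228.98012521093383)] 329.1081042336598 407.34376473972765
2 [np.float64(221.32150717202472), np.float64(230.06092226577528)] 329.1844747772192 408.01541618141516
4 [np.float64(223.69071966950904), np.float64(232.38156263611899)] 329.339140521764 409.3755748779793
```

```bash
python3 -c "from cell import *; print(sign_off())"
```

```text
the job is handed in; nothing more can be done
None
```

The job is handed in at about 31 s: the plate is seated upright in the slot, the stay is broken, and the lid is shut to within about 1° of flat. The beaker and dish were left alone.

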